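# Unscrew the clip jar and rest its lid in the dish

## Robot

A 7-joint arm with a two-finger parallel gripper is mounted at the origin on the work surface. World frame = base frame: x ahead of the robot, y to its left, z up, the work surface at z = 0. Lengths are in m, angles in rad, forces in N, time in s.
With the tool pointing down it reaches from about 0.35 to 0.775 m from the base axis. Payload 3.1 kg.
Tool frame: the origin (TCP) lies at the very end of the fingers, on their centre line; the grasp point (between the pads) lies 19 mm behind it (env.grasp_offset is the distance from the TCP to the grasp point, in m); z points along the fingers, x is the direction in which the jaws open and shut, and the axes are right-handed (so a half turn about z gives the same grasp; the last joint's range is limited). The gripper opens to 85 mm and grips with 20 to 120 N. Pads are 22 mm wide; open, the fingers measure 114 mm over their backs; the gripper's body (76 mm by 85 mm) begins 54 mm behind the grasp point. The pads swing forward as they close: fully open they stand 13 mm farther back than shut.
Start: joints at [1.304, 0.311, 0.014, 1.512, -0.004, 1.319, -0.027], TCP at [0.123, -0.536, 0.231] pointing down, gripper open.
Joint ranges: [-2.7, 2.7], [-0.3, 1.91], [-1.27, 1.3], [0.12, 2.57], [-1.44, 4.58], [0.2, 2.03], [-3.05, 3.05]. Speed limits (rad/s): [2.79, 2.79, 3.14, 3.14, 3.14, 3.14, 3.14].

## Interface

Orientations are given as a unit quaternion [w, x, y, z].
In Python, from plant import sensors, optics, env gives the robot as it stands.
- The arm moves only by the tool servo_tool, never from a script. Its argument "rows" is a list that holds one entry, the list of rows, each a list of 6 numbers: the shift along the tool's x, y, z in mm, then the turn, a rotation vector about the tool's x, y, z in degrees. In form: [[[x, y, z, rx, ry, rz], ...]]. A call has exactly 10 rows; each row is the pose to reach, as a shift and turn from the pose commanded when the call began, along the tool's axes at that moment; what a row does not reach only later rows make up. A row lasts 1/10 s, in which the tool goes at most 50 mm and 8.59 degrees, less where a joint would pass 70% of its speed; a pose out of reach is approached as far as the arm can. A call with a gripper value outside its range is refused whole. "jaw" is the closure, from -1 (fully open) to 1 (shut), so that 0 is half open, set as the call begins (left out, the last holds). The fingers move at their own pace and stop on an object; "squeeze" is the grip in N (left out, the last holds). Time passes only in rows, so rows that repeat a pose let the fingers close, or fill a call up. It gives the time, the measured TCP pose, the force and the opening at its end, in the units of the state.
- sensors.state(): the state, without advancing time (a new reading comes with each control period).
- optics.grab_frame(name): name is "side" or "top" or "wrist"; returns a dict with "image" (420x560x3 uint8, red, green, blue), "fx", "fy", "cx", "cy" (pixels), "k1" (the pictures are not rectified: a ray, as slopes to the right and down, at radius r is drawn at 1 + k1 r^2 times it, then the intrinsics apply), "extrinsics" (4x4, takes a point from camera to world coordinates); the wrist camera has in their place "hand_eye" (4x4, takes a point from camera to tool coordinates, whose origin is the TCP and whose axes are the tool frame's). Camera axes: x right, y up, looking along -z (the intrinsics and any distortion apply to the point x, -y, -z); pixel columns grow to the right and rows downward; lengths in m; the calibration is good to about 2 mm. A picture is of the moment at which its call begins: read the wrist's pose just before it. There is no depth.
- env.finish_job(): hands the job in, once; it reports no verdict.
The state is a dict: "time": time; "qpos": joint angles; "dq": joint speeds; "effort": joint torques, N m; "ee_pos": TCP position; "ee_rot": TCP orientation; "wrist_force": force on the tool from outside, world axes, zero at the start; "moment": the same for the moment, N m; "width": finger opening in m.
Only numpy, scipy, OpenCV 4.12 (cv2) and the standard library are available. Lean on these libraries where they do the work, as an engineer would, in place of code of your own. Each camera call takes 0.05 s, during which the arm holds its last target. There are 200 camera calls.

## Task

Open the round glass jar on the teak tray: unscrew its wooden lid anticlockwise, regripping as needed, until the thread lets go, and lift it off without forcing it. Then lower it, knob up, into the empty round ceramic dish so it stands flat on the dish's floor, not dropped, and let go; leave the other things and the dish where they are.

Things in the scene. Friction and masses are not known exactly. Their poses are not given: they have to be found in the camera images.
- lid: The jar's light wooden screw lid, 79 mm tall, 0.13 to 0.21 kg, loose, starting screwed on the jar. A round skirt 82 mm in diameter and 41 mm tall with a round knob centred on top. Origin: centre of the skirt's lower edge; z up along the lid's axis. It turns easily, stays where it is left when let go part-way, and has 2.5 mm of axial and 1.5 mm of sideways play.
- lid_knob (a point): Middle of the lid's knob, 66 mm above the lid's origin on its axis, the place to grip: a plain upright cylinder 48 mm in diameter from 51 to 79 mm above the lid's origin, slightly waisted below that, with a dark line across its top. The skirt's flat top lies 25 mm below this point: keep the fingertips off it when swinging back.
- jar: Glass jar of hair clips, fixed firmly: it neither turns nor lifts. Body 92 mm in diameter, 58 mm tall, then a shoulder to a threaded neck 70 mm in diameter. Origin: centre of its underside, z up along its axis. The closed lid's origin lies 74 mm above the jar's origin; when over 114 mm it is clear of the neck.
- jar_rim (a point): Centre of the jar's mouth, 110 mm above its origin. Right-hand thread (anticlockwise from above undoes it), two-start, 18 mm lead: after up to 0.15 turn of slack the lid rises 18 mm per turn. The thread lets go 1.2 to 1.35 turns (7.5 to 8.5 rad) from the start; turning further does no harm. Before that an upward pull meets a hard stop; after it the lid lifts freely.
- dish: Empty shallow round white ceramic dish standing loose on the tray, 0.5 kg, 130 mm in outer diameter, 18 mm tall; inside it is 120 mm in diameter with a flat floor 6 mm above its origin. Origin: centre of its underside, z up. Jar and dish may each be on the left or the right half of the tray.
- tray: Teak tray, fixed, 270 mm (x) by 630 mm (y), rim 22 mm tall; its floor is 10 mm above its origin (centre of its underside).
- soap_box: Closed grey plastic soap box, 66 x 108 mm, 38 mm tall, loose, in the middle of the tray. Origin: centre of its underside. Bystander.
- tweezer: Chrome tweezer, 101 mm long, 6 mm thick, loose, in the middle of the tray. Origin: on its underside near its middle. Bystander.
- nail_brush: Nail brush, 40 x 92 mm, 28 mm tall, loose, in the middle of the tray. Origin: centre of its underside. Bystander.
- brush_stand: Pale ceramic toothbrush stand, 80 mm in diameter, 98 mm tall, with two brushes reaching about 195 mm, loose, beyond the tray. Origin: centre of its underside. Bystander.
- pump_bottle: Amber pump bottle, 66 mm in diameter, 170 mm tall, loose, left of the tray. Origin: centre of its underside. Bystander.
- tumbler: White ceramic tumbler, 74 mm in diameter, 95 mm tall, loose, right of the tray. Origin: centre of its underside. Bystander.
- hair_brush: Wooden hair brush lying flat, about 220 mm long, 30 mm tall, loose, left of the tray. Origin: on its underside near its middle. Bystander.

How it is judged:
On the way, in this order (a step that is already met when the one before it is completed fails the run):
1. the lid has been turned up its thread by at least 6 mm, still on the jar's axis (z of lid in the frame of jar above 0.08 m and horizontal distance between lid and jar below 0.008 m), for 0.1 s.
2. the lid is lifted clear of the jar's neck in the fingers (z of lid in the frame of jar above 0.114 m and contact force between the fingers and lid above 0.3 N), for 0.1 s.
3. the lid is lowered into the dish, knob up, to within 8 mm of its floor, while still held (horizontal distance between lid and dish below 0.022 m and angle between lid's own z axis and vertical below 0.1 rad and z of lid in the frame of dish below 0.014 m and contact force between the fingers and lid above 0.3 N), for 0.1 s.
At the end, for the whole second after the job is handed in: The lid stands at rest, knob up (tilt under 0.1 rad), flat on the dish's floor (within 4 mm), its axis within 22 mm of the dish's centre, released; the dish is within 40 mm of where it was, the bystanders within 40 mm of theirs (horizontal distance between lid and dish below 0.022 m and angle between lid's own z axis and vertical below 0.1 rad and z of lid in the frame of dish below 0.01 m and linear speed of lid below 0.02 m/s and distance of dish from where it was at the start of the episode below 0.04 m and contact force between the fingers and lid below 0.1 N); the robot touches nothing.
It fails at once if the lid is forced against the jar (over 60 N between them) (contact force between lid and jar above 60 N).
It fails at once if a bystander (soap box, tweezer, nail brush, toothbrush stand, pump bottle, tumbler or hair brush) is moved by more than 40 mm (distance of any of soap_box, tweezer, nail_brush, brush_stand, pump_bottle, tumbler, hair_brush from where it was at the start of the episode above 0.04 m).
It also fails if it takes over 72 s, if anything falls off the work surface, if the arm or the gripper's body presses on something with over 40 N, if the wrist force passes 120 N, or if a joint passes its speed limit or range.

## Working session

There is one attempt and no reset: what is moved stays moved. The work goes in short steps, Python scripts to look and compute and a tool call to move; the robot and the scene stay as the last step left them, time stands still between calls to the robot, and variables do not carry over. Pictures are saved under pics/ and viewed, about 8 in all and at most 12, crops included, and the job is handed in when it is done.

Besides the shell and the picture viewer there is one more tool, called as a command line: name --argument value ..., lists and objects as JSON in quotes. servo_tool: Moves the arm, as the interface text tells. Its arguments: {"type":"object","properties":{"rows":{"type":"array","items":{"type":"array","items":{"type":"array","items":{"type":"number"}}}},"jaw":{"type":"number"},"squeeze":{"type":"number"}},"required":["rows"]}

```bash
mkdir -p pics; ls
cat > h.py <<'E'
import numpy as np, cv2
from scipy.spatial.transform import Rotation as R
from plant import sensors, optics, env
def T(s):
    M=np.eye(4);q=s['ee_rot'];M[:3,:3]=R.from_quat([q[1],q[2],q[3],q[0]]).as_matrix();M[:3,3]=s['ee_pos'];return M
def grab(n,save=None):
    s=sensors.state();f=optics.grab_frame(n)
    f['E']=np.array(f['extrinsics']) if n!='wrist' else T(s)@np.array(f['hand_eye'])
    if save: cv2.imwrite('pics/'+save,f['image'][:,:,::-1])
    return f
def ray(f,u,v):
    K=np.array([[f['fx'],0,f['cx']],[0,f['fy'],f['cy']],[0,0,1.]])
    p=cv2.undistortPoints(np.array([[[u,v]]],float),K,np.array([f['k1'],0,0,0.]))[0,0]
    d=f['E'][:3,:3]@np.array([p[0],-p[1],-1]);return f['E'][:3,3],d
def onz(f,u,v,z):
    o,d=ray(f,u,v);return o+d*(z-o[2])/d[2]
def proj(f,P):
    c=np.linalg.inv(f['E'])@np.append(P,1);x,y=c[0]/-c[2],-c[1]/-c[2];k=1+f['k1']*(x*x+y*y)
    return np.array([f['fx']*x*k+f['cx'],f['fy']*y*k+f['cy']])
E
python3 - <<'E'
from h import *
import pickle
fs={n:grab(n,n+'0.png') for n in('top','side')}
pickle.dump(fs,open('f0.pkl','wb'))
for n,f in fs.items(): print(n,f['fx'],f['k1'],f['E'].round(3).tolist())
s=sensors.state();print({k:np.round(v,3) for k,v in s.items()}, env.grasp_offset)
E
```

```text
pics
top 384.63601321189725 -0.014536022691884094 [[-0.014, 0.981, -0.194, 0.414], [-1.0, -0.015, -0.003, 0.001], [-0.006, 0.194, 0.981, 1.044], [0.0, 0.0, 0.0, 1.0]]
side 453.61196433083666 -0.1453931827487058 [[-0.999, 0.029, -0.046, 0.539], [-0.054, -0.571, 0.819, 1.107], [-0.002, 0.82, 0.572, 0.878], [0.0, 0.0, 0.0, 1.0]]
{'time': np.float64(0.1), 'qpos': array([ 1.304,  0.312,  0.014,  1.513, -0.004,  1.319, -0.027]), 'dq': array([ 0.   , -0.003,  0.001, -0.003, -0.001,  0.001, -0.   ]), 'effort': array([-0.0000e+00, -3.8086e+01,  1.4600e-01, -2.3124e+01,  1.2000e-02,
        8.0000e-03, -0.0000e+00]), 'ee_pos': array([ 0.122, -0.536,  0.23 ]), 'ee_rot': array([-0.001,  0.782, -0.623, -0.001]), 'wrist_force': array([-0.365, -0.258, -0.052]), 'moment': array([-0.005, -0.024, -0.044]), 'width': np.float64(0.085)} 0.0187
```

View pics/top0.png

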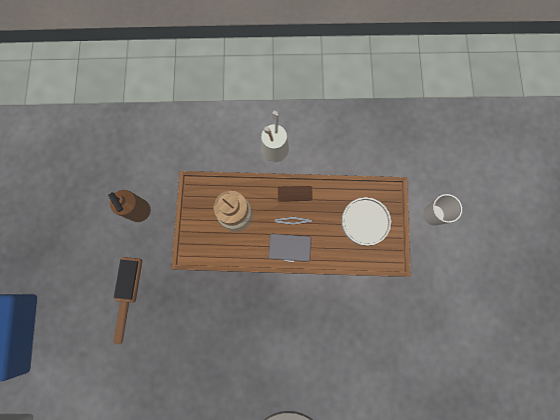

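View pics/side0.png

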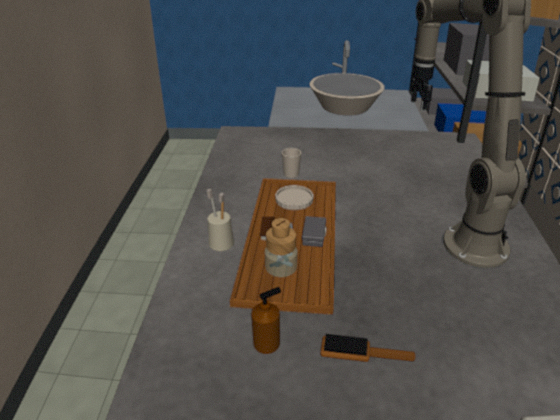

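Run:
```python
import cv2
a=cv2.imread('pics/top0.png');b=cv2.imread('pics/side0.png')
c=[cv2.resize(a[180:240,200:265],None,fx=6,fy=6,interpolation=2),cv2.resize(b[210:285,255:310],None,fx=5,fy=5,interpolation=2),]
h=600;W=[cv2.copyMakeBorder(x,0,h-x.shape[0],0,5,0) for x in c]
cv2.imwrite('pics/c1.png',cv2.hconcat(W)[:400])
```

```text
(no output)
```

View pics/c1.png

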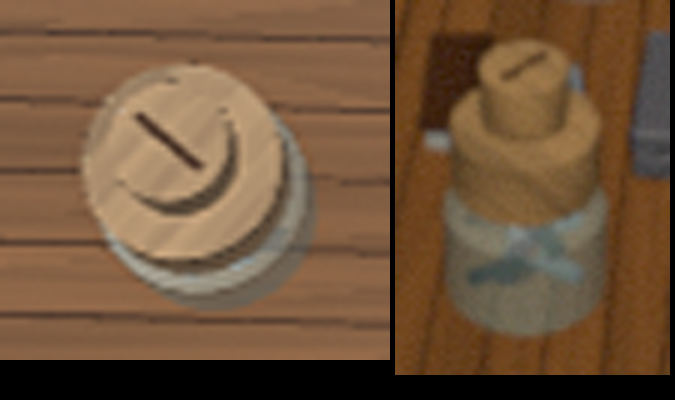

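Run:
```python
from h import *
import pickle
fs=pickle.load(open('f0.pkl','rb'));t,s=fs['top'],fs['side']
print('knob top',onz(t,228.3,203.5,.163),onz(s,280.9,223.2,.163))
o1,d1=ray(t,228.3,203.5);o2,d2=ray(s,280.9,223.2)
A=np.c_[d1,-d2];x=np.linalg.lstsq(A,o2-o1,rcond=None)[0];print('tri',o1+d1*x[0],o2+d2*x[1])
a,b=onz(t,222.4,199.1,.163),onz(t,233.9,207.8,.163);print('line',a,b,np.degrees(np.arctan2(*(b-a)[1::-1])))
# dish by threshold white blob
im=t['image'][190:255,335:400].astype(int)
m=((im.min(2)>170)).astype(np.uint8)
cs=max(cv2.findContours(m,0,2)[0],key=cv2.contourArea);e=cv2.fitEllipse(cs);print(e)
print('dish',onz(t,335+e[0][0],190+e[0][1],.028))
for n,f,z in(('side',s,.028),):
    im=f['image'][180:215,268:320].astype(int);m=((im.min(2)>130)).astype(np.uint8)
    cs=max(cv2.findContours(m,0,2)[0],key=cv2.contourArea);e=cv2.fitEllipse(cs);print(e,onz(f,268+e[0][0],180+e[0][1],z))
st=sensors.state();print(T(st).round(3))
```

```text
knob top [0.60469249 0.13032131 0.163     ] [0.60329624 0.13621792 0.163     ]
tri [0.60544733 0.13083244 0.15950969] [0.60364479 0.13098343 0.15914197]
line [0.6154778  0.14435224 0.163     ] [0.59420893 0.11706502 0.163     ] -127.93441598544126
((31.175168991088867, 30.981582641601562), (46.26481628417969, 48.02190017700195), 134.06033325195312)
dish [ 0.58057399 -0.21957992  0.028     ]
((25.90458869934082, 16.882966995239258), (13.60924243927002, 31.318910598754883), 90.26988983154297) [ 0.58015145 -0.20164926  0.028     ]
[[ 0.223 -0.975 -0.001  0.122]
 [-0.975 -0.223  0.002 -0.536]
 [-0.002  0.    -1.     0.23 ]
 [ 0.     0.     0.     1.   ]]
```

servo_tool --rows '[[[-60, -70, -30, 0, 0, 0], [-540, -620, -50, 0, 0, 0], [-540, -620, -50, 0, 0, 0], [-540, -620, -50, 0, 0, 0], [-540, -620, -50, 0, 0, 0], [-540, -620, -50, 0, 0, 0], [-540, -620, -50, 0, 0, 0], [-540, -620, -50, 0, 0, 0], [-540, -620, -50, 0, 0, 0], [-540, -620, -50, 0, 0, 0]]]' --jaw -1 --squeeze 40

```text
time: 1.1
ee_pos: [0.4158, -0.1326, 0.2667]
ee_rot: [0.0, 0.782, -0.623, 0.0]
wrist_force: [1.8, -0.6, -0.2]
width: 0.0855
```

Run:
```python
from h import *
s=sensors.state();print(T(s).round(3),s['qpos'].round(3),s['time'])
f=grab('wrist','w0.png');print(f['hand_eye'],f['fx'])
```

```text
[[ 0.223 -0.975 -0.     0.416]
 [-0.975 -0.223 -0.    -0.133]
 [ 0.     0.    -1.     0.267]
 [ 0.     0.     0.     1.   ]] [ 0.686  0.079 -0.444  1.716  0.035  1.354 -1.111] 1.1
[[ 9.99999660e-01 -5.47809544e-04 -6.16103277e-04 -1.53890198e-04]
 [-7.20174080e-04 -9.44195926e-01 -3.29383569e-01 -8.61424482e-02]
 [-4.01282741e-04  3.29383901e-01 -9.44195999e-01 -1.42324484e-01]
 [ 0.00000000e+00  0.00000000e+00  0.00000000e+00  1.00000000e+00]] 322.3319548793052
```

servo_tool --rows '[[[-30, -34, -10, 0, 0, 7], [-60, -68, -13, 0, 0, 14], [-90, -102, -13, 0, 0, 22], [-120, -136, -13, 0, 0, 30], [-150, -170, -13, 0, 0, 38], [-180, -204, -13, 0, 0, 46], [-205, -232, -13, 0, 0, 54], [-215, -242, -13, 0, 0, 62], [-215, -242, -13, 0, 0, 70], [-215, -242, -13, 0, 0, 70]]]'

```text
time: 2.15
ee_pos: [0.6031, 0.1296, 0.2786]
ee_rot: [-0.001, -0.284, 0.959, -0.0]
wrist_force: [0.8, 0.2, -0.7]
width: 0.0857
```

Run:
```python
from h import *
import pickle
s=sensors.state();print(T(s).round(3),s['qpos'].round(3),s['time'],s['dq'].round(2))
f=grab('wrist','w1.png');pickle.dump(f,open('w1.pkl','wb'))
```

```text
[[-0.839 -0.544 -0.002  0.603]
 [-0.544  0.839 -0.001  0.13 ]
 [ 0.002  0.001 -1.     0.279]
 [ 0.     0.     0.     1.   ]] [ 0.024  0.472 -0.427  1.202  0.19   1.507 -2.939] 2.15 [ 0.02 -0.02  0.02  0.01 -0.   -0.    0.03]
```

View pics/w1.png

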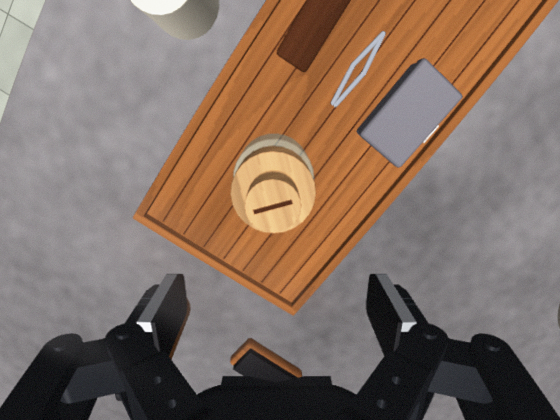

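Run:
```python
from h import *
import pickle
f=pickle.load(open('w1.pkl','rb'))
print(onz(f,273,208,.163))
im=cv2.cvtColor(f['image'],cv2.COLOR_RGB2BGR)
# overlay predicted circles for knob top/skirt top/ jar
for (x,y) in [(.604,.131)]:
  for r,z,c in((.024,.163,(255,0,0)),(.041,.125,(0,255,0)),(.041,.084,(0,0,255))):
    pts=np.array([proj(f,[x+r*np.cos(a),y+r*np.sin(a),z]) for a in np.linspace(0,6.3,80)])
    cv2.polylines(im,[np.int32(pts*16)],True,c,1,cv2.LINE_AA,4)
cv2.imwrite('pics/w1c.png',cv2.resize(im[110:260,200:350],None,fx=4,fy=4,interpolation=2))
```

```text
[0.6043251  0.13399302 0.163     ]
```

View pics/w1c.png

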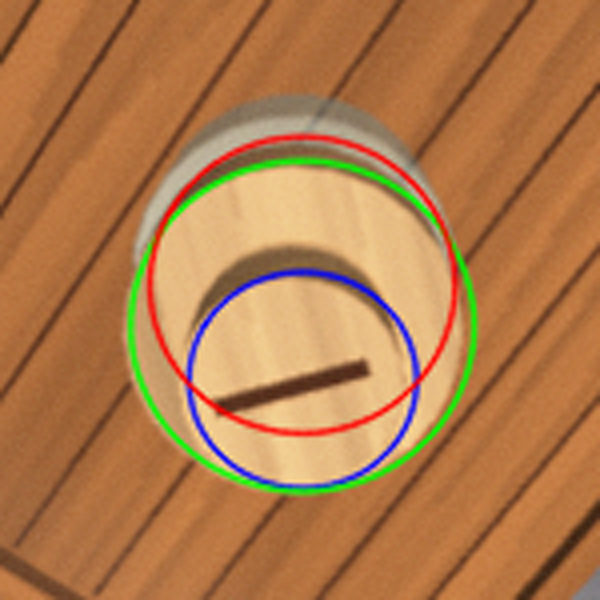

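servo_tool --rows '[[[-3, 2, 20, 0, 0, 0], [-3, 2, 50, 0, 0, 0], [-3, 2, 80, 0, 0, 0], [-3, 2, 105, 0, 0, 0], [-3, 2, 125, 0, 0, 0], [-3, 2, 137, 0, 0, 0], [-3, 2, 143, 0, 0, 0], [-3, 2, 145, 0, 0, 0], [-3, 2, 145, 0, 0, 0], [-3, 2, 145, 0, 0, 0]]]'

```text
time: 3.2
ee_pos: [0.6056, 0.1327, 0.136]
ee_rot: [0.001, -0.283, 0.959, -0.0]
wrist_force: [-0.6, -0.1, 0.2]
width: 0.0851
```

servo_tool --rows '[[[0, 0, 0, 0, 0, 0], [0, 0, 0, 0, 0, 0], [0, 0, 0, 0, 0, 0], [0, 0, 0, 0, 0, 0], [0, 0, 0, 0, 0, 0], [0, 0, 0, 0, 0, 0], [0, 0, 0, 0, 0, 0], [0, 0, 0, 0, 0, 0], [0, 0, 0, 0, 0, 0], [0, 0, 0, 0, 0, 0]]]' --jaw 1 --squeeze 35

```text
time: 4.2
ee_pos: [0.6051, 0.1326, 0.1354]
ee_rot: [0.001, -0.283, 0.959, -0.0]
wrist_force: [-0.9, -0.8, 4.9]
width: 0.0467
```

```bash
cat >> h.py <<'E'
def rep():
    s=sensors.state();M=T(s)
    print('t',round(s['time'],2),'pos',np.round(s['ee_pos'],4),'yaw',round(np.degrees(np.arctan2(M[1,0],M[0,0])),1),'q7',round(s['qpos'][6],2),'Ftool',(M[:3,:3].T@s['wrist_force']).round(1),'Mtool',(M[:3,:3].T@s['moment']).round(2),'w',round(s['width'],4),'tilt',M[:2,2].round(4));return s
E
python3 -c "from h import *;rep()"
```

```text
t 4.2 pos [0.6051 0.1326 0.1354] yaw -147.1 q7 -2.98 Ftool [ 1.2 -0.2 -4.9] Mtool [-0.05  0.19  0.02] w 0.0467 tilt [0.0011 0.0002]
```

servo_tool --rows '[[[0, 0, 0, 0, 0, -6], [0, 0, 0, 0, 0, -14], [0, 0, -0.2, 0, 0, -22], [0, 0, -0.4, 0, 0, -30], [0, 0, -0.8, 0, 0, -38], [0, 0, -1.2, 0, 0, -46], [0, 0, -1.6, 0, 0, -54], [0, 0, -2, 0, 0, -62], [0, 0, -2.4, 0, 0, -70], [0, 0, -2.4, 0, 0, -70]]]'

```text
time: 5.2
ee_pos: [0.6047, 0.1325, 0.1368]
ee_rot: [-0.0, 0.782, -0.623, -0.0]
wrist_force: [-0.0, 0.3, 1.7]
width: 0.047
```

```bash
python3 -c "from h import *;rep()"
```

```text
t 5.2 pos [0.6047 0.1325 0.1368] yaw -77.1 q7 -1.87 Ftool [-0.3 -0.  -1.7] Mtool [ 0.04 -0.01 -0.12] w 0.047 tilt [-0.0005  0.0007]
```

servo_tool --rows '[[[0, 0, -0.4, 0, 0, -8], [0, 0, -0.8, 0, 0, -16], [0, 0, -1.2, 0, 0, -24], [0, 0, -1.6, 0, 0, -32], [0, 0, -2, 0, 0, -40], [0, 0, -2.4, 0, 0, -48], [0, 0, -2.8, 0, 0, -56], [0, 0, -3.2, 0, 0, -64], [0, 0, -3.6, 0, 0, -72], [0, 0, -4, 0, 0, -80]]]'

```text
time: 6.2
ee_pos: [0.6046, 0.1326, 0.1408]
ee_rot: [-0.0, 1.0, 0.026, -0.0]
wrist_force: [-0.1, -0.0, 1.8]
width: 0.0472
```

Run:
```python
from h import *
rep();f=grab('top','t2.png');w=grab('wrist')
a=cv2.resize(f['image'][160:250,180:300],None,fx=4,fy=4,interpolation=2)
b=cv2.resize(w['image'][120:330,140:420],(400,300))
b=cv2.copyMakeBorder(b,0,60,0,0,0)
cv2.imwrite('pics/t2c.png',cv2.hconcat([cv2.resize(a,(400,300)) if 0 else cv2.copyMakeBorder(cv2.resize(a,(400,300)),0,60,0,0,0),b])[:,:,::-1])
```

```text
t 6.2 pos [0.6046 0.1326 0.1408] yaw 3.0 q7 -0.62 Ftool [-0.1  0.  -1.8] Mtool [0.17 0.02 0.11] w 0.0472 tilt [-0.0005  0.0002]
```

View pics/t2c.png

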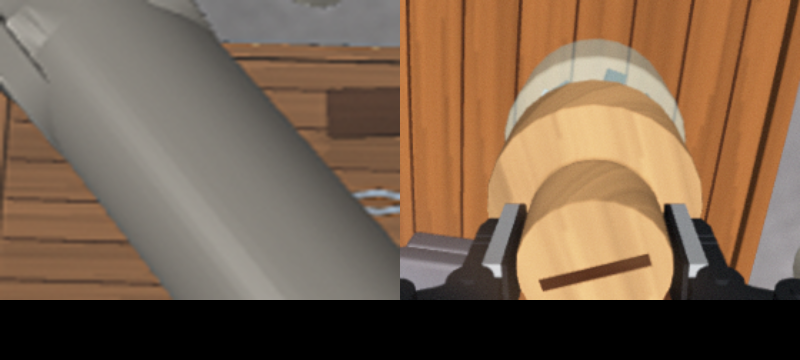

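servo_tool --rows '[[[0, 0, -0.4, 0, 0, -8], [0, 0, -0.8, 0, 0, -16], [0, 0, -1.2, 0, 0, -24], [0, 0, -1.6, 0, 0, -32], [0, 0, -2, 0, 0, -40], [0, 0, -2.4, 0, 0, -48], [0, 0, -2.8, 0, 0, -56], [0, 0, -3.2, 0, 0, -64], [0, 0, -3.6, 0, 0, -72], [0, 0, -4, 0, 0, -80]]]'

```text
time: 7.3
ee_pos: [0.6047, 0.1325, 0.1448]
ee_rot: [-0.0, 0.75, 0.662, -0.0]
wrist_force: [0.4, 1.0, 1.6]
width: 0.0472
```

servo_tool --rows '[[[0, 0, -0.4, 0, 0, -8], [0, 0, -0.8, 0, 0, -16], [0, 0, -1.2, 0, 0, -24], [0, 0, -1.6, 0, 0, -32], [0, 0, -2, 0, 0, -40], [0, 0, -2.4, 0, 0, -48], [0, 0, -2.8, 0, 0, -56], [0, 0, -3.2, 0, 0, -64], [0, 0, -3.6, 0, 0, -72], [0, 0, -4, 0, 0, -80]]]'

```text
time: 8.3
ee_pos: [0.6047, 0.1324, 0.1488]
ee_rot: [-0.0, 0.149, 0.989, -0.0]
wrist_force: [-0.4, -0.1, 1.6]
width: 0.0471
```

```bash
python3 -c "from h import *;rep()"
```

```text
t 8.3 pos [0.6047 0.1324 0.1488] yaw 162.9 q7 2.05 Ftool [ 0.4 -0.2 -1.6] Mtool [-0.02 -0.01  0.12] w 0.0471 tilt [-0.0005 -0.0006]
```

servo_tool --rows '[[[0, 0, -0.4, 0, 0, -8], [0, 0, -0.8, 0, 0, -16], [0, 0, -1.2, 0, 0, -24], [0, 0, -1.6, 0, 0, -32], [0, 0, -2, 0, 0, -40], [0, 0, -2, 0, 0, -40], [0, 0, -2, 0, 0, -40], [0, 0, -2, 0, 0, -40], [0, 0, -2, 0, 0, -40], [0, 0, -2, 0, 0, -40]]]'

```text
time: 9.3
ee_pos: [0.6047, 0.1323, 0.1509]
ee_rot: [-0.0, -0.198, 0.98, -0.0]
wrist_force: [0.8, -0.2, -0.2]
width: 0.047
```

servo_tool --rows '[[[0, 0, 0, 0, 0, 0], [0, 0, 0, 0, 0, 0], [0, 0, 0, 0, 0, 0], [0, 0, 0, 0, 0, 0], [0, 0, 0, 0, 0, 0], [0, 0, 0, 0, 0, 0], [0, 0, 0, 0, 0, 8], [0, 0, 0, 0, 0, 16], [0, 0, 0, 0, 0, 24], [0, 0, 0, 0, 0, 32]]]' --jaw -0.6

```text
time: 10.3
ee_pos: [0.6047, 0.1325, 0.1512]
ee_rot: [-0.0, 0.082, 0.997, 0.0]
wrist_force: [-0.0, -0.3, -0.0]
width: 0.068
```

servo_tool --rows '[[[0, 0, 0, 0, 0, 8], [0, 0, 0, 0, 0, 16], [0, 0, 0, 0, 0, 24], [0, 0, 0, 0, 0, 32], [0, 0, 0, 0, 0, 40], [0, 0, 0, 0, 0, 48], [0, 0, 0, 0, 0, 56], [0, 0, 0, 0, 0, 64], [0, 0, 0, 0, 0, 72], [0, 0, 0, 0, 0, 80]]]'

```text
time: 11.3
ee_pos: [0.6046, 0.1327, 0.1512]
ee_rot: [-0.0, 0.704, 0.711, 0.0]
wrist_force: [0.2, 0.5, -0.2]
width: 0.0685
```

servo_tool --rows '[[[0, 0, 0, 0, 0, 8], [0, 0, 0, 0, 0, 16], [0, 0, 0, 0, 0, 24], [0, 0, 0, 0, 0, 32], [0, 0, 0, 0, 0, 40], [0, 0, 0, 0, 0, 48], [0, 0, 0, 0, 0, 56], [0, 0, 0, 0, 0, 64], [0, 0, 0, 0, 0, 72], [0, 0, 0, 0, 0, 80]]]'

```text
time: 12.3
ee_pos: [0.6045, 0.1328, 0.1512]
ee_rot: [-0.0, 0.996, 0.092, -0.0]
wrist_force: [-0.1, 0.1, 0.6]
width: 0.0683
```

```bash
python3 -c "from h import *;rep();grab('wrist','w3.png')"
```

```text
t 12.3 pos [0.6045 0.1328 0.1512] yaw 10.6 q7 -0.28 Ftool [-0.1 -0.1 -0.6] Mtool [ 0.05 -0.01  0.03] w 0.0683 tilt [-0.0003  0.0003]
```

View pics/w3.png

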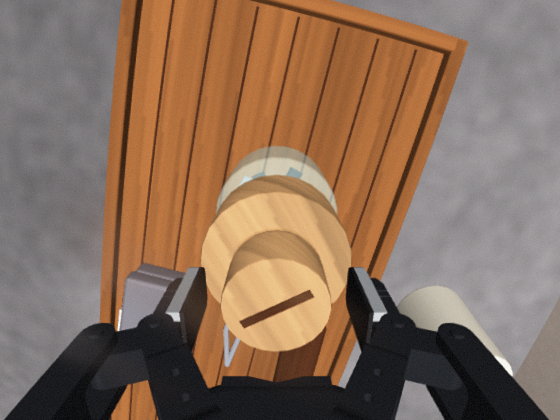

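servo_tool --rows '[[[0, 0, 0, 0, 0, 0], [0, 0, 0, 0, 0, 0], [0, 0, 0, 0, 0, 0], [0, 0, 0, 0, 0, 0], [0, 0, 0, 0, 0, 0], [0, 0, 0, 0, 0, 0], [0, 0, 0, 0, 0, 0], [0, 0, 0, 0, 0, 0], [0, 0, 0, 0, 0, 0], [0, 0, 0, 0, 0, 0]]]' --jaw 1

```text
time: 13.35
ee_pos: [0.6048, 0.1326, 0.1514]
ee_rot: [-0.0, 0.995, 0.095, 0.0]
wrist_force: [-0.8, 0.4, 3.0]
width: 0.0468
```

servo_tool --rows '[[[0, 0, -0.4, 0, 0, -8], [0, 0, -0.8, 0, 0, -16], [0, 0, -1.2, 0, 0, -24], [0, 0, -1.6, 0, 0, -32], [0, 0, -2, 0, 0, -40], [0, 0, -2.4, 0, 0, -48], [0, 0, -2.8, 0, 0, -56], [0, 0, -3.2, 0, 0, -64], [0, 0, -3.6, 0, 0, -72], [0, 0, -4, 0, 0, -80]]]'

```text
time: 14.35
ee_pos: [0.6054, 0.1324, 0.1554]
ee_rot: [0.0, 0.7, 0.714, 0.001]
wrist_force: [0.4, 0.6, 1.6]
width: 0.0464
```

servo_tool --rows '[[[0, 0, -0.4, 0, 0, -8], [0, 0, -0.8, 0, 0, -16], [0, 0, -1.2, 0, 0, -24], [0, 0, -1.6, 0, 0, -32], [0, 0, -2, 0, 0, -40], [0, 0, -2.4, 0, 0, -48], [0, 0, -2.8, 0, 0, -56], [0, 0, -3.2, 0, 0, -64], [0, 0, -3.2, 0, 0, -72], [0, 0, -3.2, 0, 0, -80]]]'

```text
time: 15.35
ee_pos: [0.6049, 0.1331, 0.1592]
ee_rot: [0.0, 0.077, 0.997, 0.001]
wrist_force: [-2.0, 0.6, 6.0]
width: 0.0468
```

```bash
python3 -c "from h import *;rep()"
```

```text
t 15.35 pos [0.6049 0.1331 0.1592] yaw 171.1 q7 2.25 Ftool [ 2.   0.3 -6. ] Mtool [-0.16  0.42  0.27] w 0.0468 tilt [0.0006 0.0016]
```

servo_tool --rows '[[[0, 0, 0, 0, 0, -8], [0, 0, 0, 0, 0, -16], [0, 0, 0, 0, 0, -24], [0, 0, -0.5, 0, 0, -24], [0, 0, -1, 0, 0, -24], [0, 0, -1.5, 0, 0, -24], [0, 0, -2, 0, 0, -24], [0, 0, -2.5, 0, 0, -24], [0, 0, -3, 0, 0, -24], [0, 0, -3, 0, 0, -24]]]'

```text
time: 16.35
ee_pos: [0.6047, 0.132, 0.1607]
ee_rot: [-0.0, -0.129, 0.992, -0.0]
wrist_force: [0.2, 0.9, 0.5]
width: 0.047
```

```bash
python3 -c "from h import *;rep()"
```

```text
t 16.35 pos [0.6047 0.132  0.1607] yaw -165.1 q7 2.64 Ftool [-0.4  0.8 -0.5] Mtool [-0.19 -0.2   0.02] w 0.047 tilt [-0.0009 -0.0007]
```

servo_tool --rows '[[[0, 0, -0.5, 0, 0, 0], [0, 0, -1, 0, 0, 0], [0, 0, -1.5, 0, 0, 0], [0, 0, -2, 0, 0, 0], [0, 0, -2.5, 0, 0, 0], [0, 0, -3, 0, 0, 0], [0, 0, -3.5, 0, 0, 0], [0, 0, -4, 0, 0, 0], [0, 0, -4.5, 0, 0, 0], [0, 0, -5, 0, 0, 0]]]'

```text
time: 17.35
ee_pos: [0.6048, 0.1324, 0.1665]
ee_rot: [0.0, -0.13, 0.992, -0.0]
wrist_force: [-0.6, 0.6, -1.3]
width: 0.0471
```

```bash
python3 -c "from h import *;rep()"
```

```text
t 17.35 pos [0.6048 0.1324 0.1665] yaw -165.1 q7 2.64 Ftool [0.4 0.7 1.3] Mtool [0.04 0.05 0.03] w 0.0471 tilt [ 0. -0.]
```

servo_tool --rows '[[[0, 0, -2, 0, 0, 0], [0, 0, -6, 0, 0, 0], [0, 0, -12, 0, 0, 0], [0, 0, -20, 0, 0, 0], [0, 0, -30, 0, 0, 0], [0, 0, -42, 0, 0, 0], [0, 0, -54, 0, 0, 0], [0, 0, -64, 0, 0, 0], [0, 0, -70, 0, 0, 0], [0, 0, -72, 0, 0, 0]]]'

```text
time: 18.35
ee_pos: [0.605, 0.1328, 0.2395]
ee_rot: [0.001, -0.13, 0.992, 0.0]
wrist_force: [0.7, -0.5, -2.2]
width: 0.0469
```

Run:
```python
from h import *
s=rep();M=T(s)
print(M[:3,:3].T@(np.array([.58,-.216,.24])-M[:3,3])*1000)
```

```text
t 18.35 pos [0.605  0.1328 0.2395] yaw -165.1 q7 2.7 Ftool [-0.6 -0.7  2.2] Mtool [-0.   -0.06  0.  ] w 0.0469 tilt [0.0013 0.0005]
[ 113.78210153 -330.66002125   -0.70536835]
```

servo_tool --rows '[[[4, -10, -1, 0, 0, 3], [12, -32, -2, 0, 0, 9], [22, -64, -3, 0, 0, 16], [34, -98, -3, 0, 0, 24], [46, -132, -3, 0, 0, 32], [56, -162, -3, 0, 0, 40], [64, -184, -3, 0, 0, 48], [69, -200, -3, 0, 0, 54], [71, -205, -3, 0, 0, 58], [71, -205, -3, 0, 0, 60]]]'

```text
time: 19.35
ee_pos: [0.5884, -0.0863, 0.2407]
ee_rot: [-0.0, 0.386, 0.922, -0.001]
wrist_force: [0.2, -0.1, -1.7]
width: 0.0471
```

Run:
```python
from h import *
import pickle
s=rep();f=grab('wrist');t=grab('top');pickle.dump((f,t),open('w4.pkl','wb'))
im=f['image'].copy()
for c,col in(((.5806,-.2196),(255,0,0)),((.58,-.205),(0,0,255))):
    p=np.array([proj(f,[c[0]+.065*np.cos(a),c[1]+.065*np.sin(a),.028]) for a in np.linspace(0,6.3,80)])
    cv2.polylines(im,[np.int32(p*16)],True,col,1,cv2.LINE_AA,4)
cv2.imwrite('pics/w4.png',im[:,:,::-1])
```

```text
t 19.35 pos [ 0.5884 -0.0863  0.2407] yaw 134.6 q7 2.09 Ftool [-0.2  0.1  1.7] Mtool [-0.05  0.03  0.04] w 0.0471 tilt [-0.0015 -0.0011]
```

View pics/w4.png

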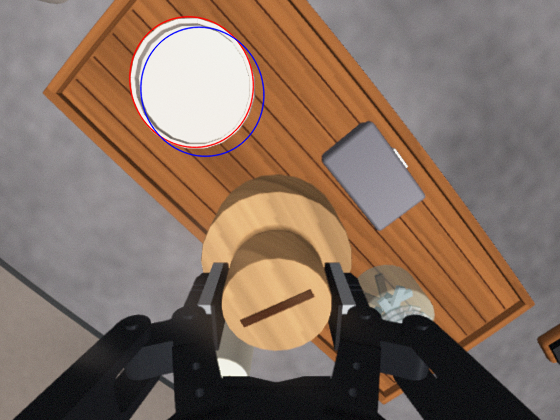

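servo_tool --rows '[[[-5, -6, 0, 0, 0, 0], [-15, -17, 0, 0, 0, 0], [-30, -33, 0, 0, 0, 0], [-46, -51, 0, 0, 0, 0], [-62, -69, 0, 0, 0, 0], [-76, -84, 0, 0, 0, 0], [-85, -94, 0, 0, 0, 0], [-89, -99, 4, 0, 0, 0], [-89, -99, 12, 0, 0, 0], [-89, -99, 24, 0, 0, 0]]]'

```text
time: 20.45
ee_pos: [0.5819, -0.2154, 0.2171]
ee_rot: [0.0, 0.383, 0.924, 0.001]
wrist_force: [0.1, 0.3, -1.9]
width: 0.0467
```

servo_tool --rows '[[[0, 0, 16, 0, 0, 0], [0, 0, 34, 0, 0, 0], [0, 0, 54, 0, 0, 0], [0, 0, 74, 0, 0, 0], [0, 0, 94, 0, 0, 0], [0, 0, 110, 0, 0, 0], [0, 0, 120, 0, 0, 0], [0, 0, 126, 0, 0, 0], [0, 0, 128, 0, 0, 0], [0, 0, 128, 0, 0, 0]]]'

```text
time: 21.45
ee_pos: [0.5819, -0.2167, 0.0898]
ee_rot: [0.0, 0.384, 0.924, 0.0]
wrist_force: [0.0, -0.3, -1.6]
width: 0.0467
```

```bash
python3 -c "from h import *;rep()"
```

```text
t 21.45 pos [ 0.5819 -0.2167  0.0898] yaw 134.9 q7 2.23 Ftool [-0.2 -0.2  1.6] Mtool [ 0.03 -0.01  0.01] w 0.0467 tilt [ 0.0008 -0.0001]
```

Correct laterally by about 3 mm and go to 20 mm lower.

servo_tool --rows '[[[0, 0, 2, 0, 0, 0], [-1, -1, 5, 0, 0, 0], [-1, -2, 8, 0, 0, 0], [-1, -3, 11, 0, 0, 0], [-1, -3, 14, 0, 0, 0], [-1, -3, 16, 0, 0, 0], [-1, -3, 18, 0, 0, 0], [-1, -3, 19, 0, 0, 0], [-1, -3, 20, 0, 0, 0], [-1, -3, 20, 0, 0, 0]]]'

```text
time: 22.45
ee_pos: [0.58, -0.2196, 0.0693]
ee_rot: [-0.0, 0.384, 0.924, 0.0]
wrist_force: [-1.1, -0.6, -1.4]
width: 0.0468
```

```bash
python3 -c "from h import *;rep()"
```

```text
t 22.45 pos [ 0.58   -0.2196  0.0693] yaw 134.9 q7 2.22 Ftool [ 0.3 -1.2  1.4] Mtool [-0.04  0.01 -0.03] w 0.0468 tilt [-0.0001  0.0001]
```

servo_tool --rows '[[[0, 0, 0.3, 0, 0, 0], [0, 0, 0.6, 0, 0, 0], [0, 0, 0.9, 0, 0, 0], [0, 0, 1.2, 0, 0, 0], [0, 0, 1.5, 0, 0, 0], [0, 0, 1.8, 0, 0, 0], [0, 0, 2.1, 0, 0, 0], [0, 0, 2.4, 0, 0, 0], [0, 0, 2.5, 0, 0, 0], [0, 0, 2.5, 0, 0, 0]]]'

```text
time: 23.45
ee_pos: [0.5801, -0.2197, 0.0681]
ee_rot: [0.0, 0.384, 0.923, -0.0]
wrist_force: [-1.9, -1.0, 6.2]
width: 0.0464
```

```bash
python3 -c "from h import *;rep()"
```

```text
t 23.45 pos [ 0.5801 -0.2197  0.0681] yaw 134.9 q7 2.22 Ftool [ 0.6 -2.1 -6.2] Mtool [0.45 0.59 0.  ] w 0.0464 tilt [ 0.0001 -0.0007]
```

servo_tool --rows '[[[0, 0, -0.5, 0, 0, 0], [0, 0, -0.5, 0, 0, 0], [0, 0, -0.5, 0, 0, 0], [0, 0, -0.5, 0, 0, 0], [0, 0, -0.5, 0, 0, 0], [0, 0, -0.5, 0, 0, 0], [0, 0, -0.5, 0, 0, 0], [0, 0, -0.5, 0, 0, 0], [0, 0, -0.5, 0, 0, 0], [0, 0, -0.5, 0, 0, 0]]]' --jaw -1

```text
time: 24.45
ee_pos: [0.5801, -0.2197, 0.0674]
ee_rot: [0.0, 0.384, 0.923, -0.0]
wrist_force: [-0.5, -0.3, 0.8]
width: 0.0853
```

servo_tool --rows '[[[0, 0, -3, 0, 0, 0], [0, 0, -8, 0, 0, 0], [0, 0, -16, 0, 0, 0], [0, 0, -30, 0, 0, 0], [0, 0, -50, 0, 0, 0], [0, 0, -75, 0, 0, 0], [0, 0, -100, 0, 0, 0], [0, 0, -120, 0, 0, 0], [0, 0, -130, 0, 0, 0], [0, 0, -130, 0, 0, 0]]]'

```text
time: 25.45
ee_pos: [0.5813, -0.2195, 0.1999]
ee_rot: [0.002, 0.384, 0.923, 0.0]
wrist_force: [0.4, -0.1, -0.4]
width: 0.0852
```

Run:
```python
from h import *
s=rep();f=grab('wrist');g=grab('side')
im=f['image'].copy()
for r,z,col in((.065,.028,(255,0,0)),(.041,.057,(0,0,255)),(.024,.095,(0,255,0))):
    p=np.array([proj(f,[.5806+r*np.cos(a),-.2196+r*np.sin(a),z]) for a in np.linspace(0,6.3,80)])
    cv2.polylines(im,[np.int32(p*16)],True,col,1,cv2.LINE_AA,4)
a=im[80:380,80:480]
b=cv2.resize(g['image'][150:240,240:360],(400,300),interpolation=2)
cv2.imwrite('pics/w5.png',cv2.hconcat([a,b])[:,:,::-1])
```

```text
t 25.45 pos [ 0.5813 -0.2195  0.1999] yaw 134.9 q7 2.3 Ftool [-0.4  0.2  0.4] Mtool [ 0.   -0.01 -0.  ] w 0.0852 tilt [ 0.004  -0.0011]
```

View pics/w5.png

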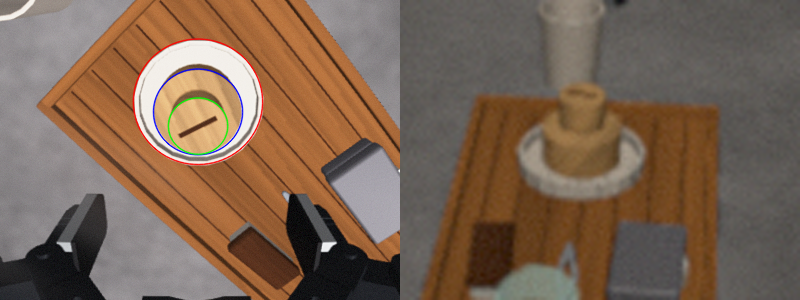

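```bash
python3 -c "from h import *;print(env.finish_job());rep()"
```

```text
the job is handed in; nothing more can be done
None
the job is handed in; nothing more can be done
```

I unscrewed the lid, lifted it off the jar, lowered it knob up into the dish, let go, raised the arm clear and handed the job in at about 25.5 s. No verdict was reported.

- **Unscrewing:** I used two grips, turning about 350° and then 184°. The wrist force stayed at about 6 N or less. I lifted only after a slow 5 mm pull met nothing but the lid's weight, about 1.3 N.
- **Placing:** The lid touched the dish floor while still held, with about 8 N of contact.
- **Last checks:** The final wrist picture matched outlines drawn for a lid standing flat and centred in the dish, and the dish outline matched its starting position. The wrist force was back near zero with the fingers open above the lid. In the final pictures the bystanders in view looked undisturbed. I did not measure them, and no final picture covered all of them.
- **One disagreement:** My first rough dish position from the side camera was about 18 mm off the one from the top camera in y. The wrist camera confirmed the top camera's value, (0.581, -0.220), and I used that.

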